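# Hang the hinged fan bracket: unlock the keeper and hold the hinge knuckles in line

### The arm

A 6-joint arm with a two-finger parallel gripper is mounted at the origin on the work surface. World frame = base frame: x ahead of the robot, y to its left, z up, the work surface at z = 0. Lengths are in m, angles in rad, forces in N, time in s.
With the tool pointing down it reaches from about 0.3 to 0.875 m from the base axis. Payload 6.4 kg.
Tool frame: the origin (TCP) lies at the very end of the fingers, on their centre line; the grasp point (between the pads) lies 19 mm behind it; z points along the fingers, y is the direction in which the jaws open and shut (so a half turn about z gives the same grasp; the last joint's range is limited). The gripper opens to 88 mm and grips with 3 to 60 N. Pads are 18 mm wide; open, the fingers measure 123 mm over their backs; the gripper's body (75 mm by 187 mm) begins 45 mm behind the grasp point.
Start: joints at [0.968, 0.181, 1.607, -0, 1.354, -0.206], TCP at [0.222, 0.53, 0.239] pointing down, gripper open.
Joint ranges: [-2.99, 2.99], [-0.89, 2.07], [0.3, 2.58], [-1.14, 4.28], [0, 2.63], [-3.12, 3.12]. Speed limits (rad/s): [2.57, 2.57, 3.01, 3.14, 3.14, 3.14].

### API

Orientations are given as a unit quaternion [x, y, z, w].
In Python, from rig import r, hand, readout, vision gives the robot as it stands. The module is installed in compiled form; this text tells all that it offers. Calls block until the motion is done:
- r.goto(position, orientation): joint-space move of the TCP to a pose.
- r.move_straight(position, orientation=None, max_speed=0.15): straight line of the TCP; orientation=None keeps the orientation; max_speed is the mean speed in m/s.
- r.move_j(angles): joint-space move.
- hand.move_gripper(opening, force=None): finger opening in m; force is the grip in N (None keeps the last); returns when the fingers have stopped.
- r.wait(seconds).
- r.ik(position, orientation): joint angles nearest the present ones, or None.
- readout.read_state(): the state.
- vision.snapshot(name): name is "scene" or "side" or "wrist"; returns (picture, depth): 420x560x3 uint8, blue, green, red; 420x560 float32, m along the optical axis (not along the pixel's ray), 0 where there is no reading.
- vision.calibration(name): a dict with "intrinsics" (3x3 intrinsics, pixels), "R" (3x3) and "t" (3): a world point X has camera coordinates R X + t; the wrist camera has in their place "hand_eye" (4x4, takes a point from camera to tool coordinates, whose origin is the TCP and whose axes are the flange's). Camera axes: x right, y down, z forward; pixel columns grow to the right and rows downward; lengths in m; the calibration is good to about 2 mm. A picture is of the moment at which its call begins: read the wrist's pose just before it. calibration takes no time and is no camera call.
A pose or a line that the arm cannot do raises r.IKError and nothing moves.
- r.job_done(): hands the job in, once; it reports no verdict.
The state is a dict: "time": time; "joint_positions": joint angles; "dq": joint speeds; "joint_torque": joint torques, N m; "ee_pos": TCP position; "eef_rot": TCP orientation; "wrist_force": force on the tool from outside, world axes, zero at the start; "ft_torque": the same for the moment, N m; "gripper_width": finger opening in m.
Only numpy, scipy, OpenCV 4.12 (cv2) and the standard library are available. Lean on these libraries where they do the work, as an engineer would, in place of code of your own. Each camera call takes 0.05 s, during which the arm holds its last target.

### The job

On the board test stand, first turn the black knob clockwise until it clicks past its detent and the red keeper has swung clear of the hinge. Then pick up the fan bracket by its orange rib, bring its hinge knuckle down between the two knuckles on the stand so that the holes line up for the pin, and finish still holding it there, steady, in the gripper; do not let go. Leave the other things on the bench where they are.

Things in the scene. Friction and masses are not known exactly. Their poses are not given: they have to be found in the camera images.
- knob (a joint): Angle of the black bar knob (vertical axis, on top of the stand's aluminium block), rad: 0 = locked, grows clockwise seen from above, hard stop at 1.4 = open. A spring detent holds it at either end: the ridge is at 0.7, torque against turning peaks at about 0.15 N m near 0.2, and beyond 0.7 the spring drives it on to 1.4.
- knob_grip (a point): On the knob's axis at grip height, 143 mm above the bench; turns with the knob. Bar 12 mm thick, 46 mm long; top 14 mm above this point; below it a 40 mm disc, top 24 mm below this point. z up. At angle 0 this frame is parallel to jamb_hole's. The bar's long side lies along this frame's x axis turned +0.70 rad about z (counterclockwise from above).
- keeper_tip (a point): Outer end of the red keeper, an arm 18 mm wide and 6 mm thick fixed to the knob, reaching 90 mm from its axis, top 117 mm above the bench, its end bent down to 94 mm above the bench. At knob 0 it covers the gap between the stand's knuckles from above and in front; at 1.4 it points to the stand's +y side and the gap is free.
- jamb_hole (a point): On the stand's hinge axis, midway between its two dark steel knuckles (18 mm outside, 18 mm long, 9 mm hole; 34 mm gap), 100 mm above the bench. y along the holes, z up, x into the block (80 mm wide, its top 8 mm above this point); dark leaf face 12.5 mm behind the axis; knob axis 65 mm behind. The board in front (-x) is under 50 mm tall. Nothing under the gap carries the bracket.
- bracket: Loose fan bracket, about 0.16 kg, 139 x 60 x 53 mm: a black 60 x 60 x 18 mm fan frame, a bright steel hinge leaf 4 mm thick, 28 mm wide, and on top an upright orange rib. Lies flat, left or right of the stand. Origin on its underside, under the rib's middle; x points from the fan to its knuckle, z up.
- bracket_grip (a point): Middle of the orange rib's gripping part, 34 mm above the bracket's underside; axes as the bracket's. The rib is 12 mm thick (y), 36 mm long (x); its top is 19 mm above this point, the leaf's top 23 mm below it; the fan frame starts 18 mm to -x and its top is 16 mm below this point.
- bracket_hole (a point): Centre of the bracket's own bright steel knuckle (18 mm outside diameter, 28 mm long, 9 mm hole along y), 52 mm ahead (+x) of and 25 mm below bracket_grip; axes as the bracket's. In line when it coincides with jamb_hole with the y axes parallel; 3 mm of play is then left at each end of the knuckle.
- spare_fan: Loose black 80 x 80 x 25 mm spare fan without a leaf, on the other side of the stand from the bracket; origin under its centre. Leave alone.
- heat_sink: Loose finned heat sink, 60 x 60 x 36 mm, behind and beside the stand; origin under its centre. Leave alone.
- mug: Loose blue mug, 80 mm wide, 90 mm tall; origin under its centre. Leave alone.
- driver: Loose screwdriver with a yellow handle, 180 mm long, lying on the bench. Leave alone.
- pin_stand: Loose wooden block 50 x 50 x 22 mm with the brass hinge pin (4 mm diameter) standing in it, 81 mm tall in all, behind and beside the stand; origin under its centre. The pin is fitted later by someone else: leave alone.
Mind the look-alikes: they are no part of the job. Leave any purple look-alike of the bracket alone.

How it is judged:
By the outcome, as a careful person would: the job done as asked, in the order asked, and still so for the second after the job is handed in, while the arm keeps its last pose, push and grip.
It also fails if it takes over 61 s, if anything falls off the work surface, if the arm or the gripper's body presses on something with over 40 N, if the wrist force passes 120 N, or if a joint passes its speed limit or range.

## Working session

There is one attempt and no reset: what is moved stays moved. The work goes in short steps, each a Python script; the robot and the scene stay as the last script left them, time stands still between calls to the robot, and variables do not carry over. Pictures are saved under pics/ and viewed, and the job is handed in when it is done.

```bash
mkdir -p pics; cat > h.py <<'E'
import numpy as np, cv2, pickle
from rig import r, hand, readout, vision
from scipy.spatial.transform import Rotation as R
def snap(n,tag):
    st=readout.read_state(); im,d=vision.snapshot(n); c=vision.calibration(n)
    pickle.dump((im,d,c,st),open(f'pics/{tag}.pkl','wb')); cv2.imwrite(f'pics/{tag}.png',im); return im,d,c,st
def load(tag): return pickle.load(open(f'pics/{tag}.pkl','rb'))
def cam2w(c,st):
    if 'R' in c:
        Rm=np.array(c['R']);t=np.array(c['t']); return Rm.T,-Rm.T@t
    T=np.array(c['hand_eye']); Rt=R.from_quat(st['eef_rot']).as_matrix()
    return Rt@T[:3,:3], Rt@T[:3,3]+np.array(st['ee_pos'])
def cloud(tag):
    im,d,c,st=load(tag); K=np.array(c['intrinsics']); A,b=cam2w(c,st)
    v,u=np.mgrid[:d.shape[0],:d.shape[1]]
    P=np.stack([(u-K[0,2])/K[0,0]*d,(v-K[1,2])/K[1,1]*d,d],-1)
    W=P@A.T+b; W[d==0]=np.nan; return im,W
def atz(tag,u,v,z):
    im,d,c,st=load(tag); K=np.array(c['intrinsics']); A,b=cam2w(c,st)
    ray=A@np.array([(u-K[0,2])/K[0,0],(v-K[1,2])/K[1,1],1]); return b+ray*(z-b[2])/ray[2]
def proj(tag,X):
    im,d,c,st=load(tag); K=np.array(c['intrinsics']); A,b=cam2w(c,st)
    p=K@(A.T@(np.array(X)-b)); return p[:2]/p[2]
def crop(tag,x0,y0,w,h,s,out):
    im=load(tag)[0][y0:y0+h,x0:x0+w]; cv2.imwrite(f'pics/{out}.png',cv2.resize(im,None,fx=s,fy=s,interpolation=cv2.INTER_CUBIC))
def down(yaw):  # tool z down; tool y (jaw) direction at angle yaw+90.. : tool x at yaw
    return (R.from_euler('z',yaw)*R.from_euler('x',np.pi)).as_quat()
E
python3 - <<'E'
from h import *
for n in ('scene','side','wrist'): snap(n,n+'0')
s=readout.read_state(); print({k:np.round(v,3) for k,v in s.items()})
for n in ('scene','side'):
    c=vision.calibration(n); A,b=cam2w(c,s); print(n,b.round(3),A[:,2].round(2),A[:,0].round(2),np.array(c['intrinsics'])[0,0])
print(R.from_quat(s['eef_rot']).as_matrix().round(2)); print(np.array(vision.calibration('wrist')['hand_eye']).round(3))
E
```

```text
{'time': np.float64(0.15), 'joint_positions': array([ 0.968,  0.181,  1.608, -0.   ,  1.354, -0.206]), 'dq': array([ 0.001, -0.002, -0.003,  0.002, -0.001,  0.   ]), 'joint_torque': array([ 1.0000e-03, -4.3423e+01, -3.4217e+01,  7.0000e-02,  3.6000e-02,
       -0.0000e+00]), 'ee_pos': array([0.222, 0.53 , 0.238]), 'eef_rot': array([ 0.197,  0.98 , -0.001, -0.   ]), 'wrist_force': array([-0.302,  0.497, -0.244]), 'ft_torque': array([0.002, 0.003, 0.   ]), 'gripper_width': np.float64(0.088)}
scene [ 1.642 -0.625  1.246] [-0.62  0.37 -0.69] [0.51 0.86 0.01] 537.0986435235991
side [-0.013 -0.767  1.235] [ 0.44  0.5  -0.75] [ 0.76 -0.65  0.02] 520.852284055749
[[-0.92  0.39 -0.  ]
 [ 0.39  0.92 -0.  ]
 [ 0.   -0.   -1.  ]]
[[-0.    -0.956 -0.292  0.075]
 [ 1.     0.    -0.001  0.   ]
 [ 0.001 -0.292  0.956 -0.148]
 [ 0.     0.     0.     1.   ]]
```

View pics/scene0.png

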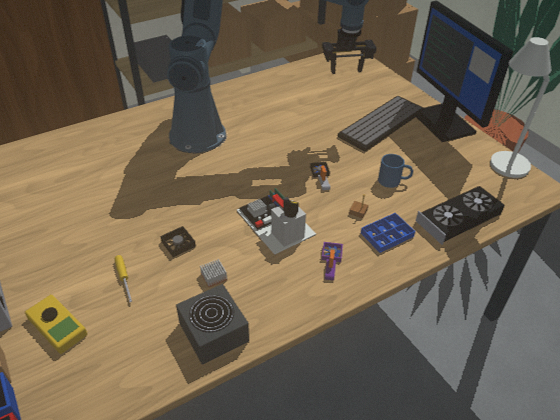

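View pics/side0.png

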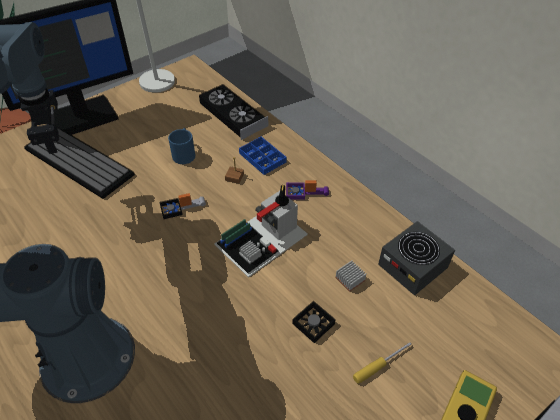

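View pics/wrist0.png

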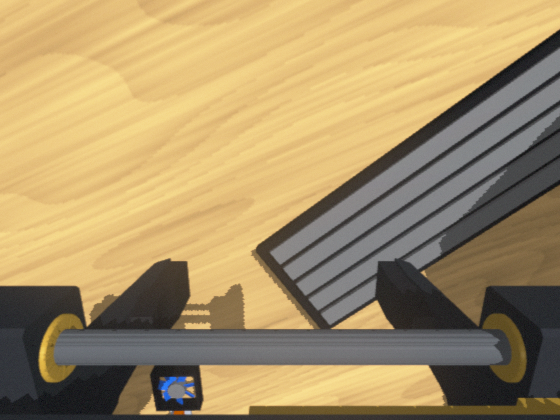

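The scene view shows the stand at about (285,220), the bracket with its orange rib at (321,175), and the purple look-alike at (331,258). In the side view the bracket is at (183,203) and the stand at (275,225). I'll get coarse positions next.

```bash
python3 - <<'E'
from h import *
crop('scene0',225,150,130,130,6,'c_scene'); crop('side0',150,170,170,110,5,'c_side')
for tag,pts in (('scene0',[(321,175),(324,186),(291,210),(283,225),(360,208)]),('side0',[(184,200),(171,208),(200,202),(284,190),(275,212),(283,202)])):
    im,W=cloud(tag)
    for p in pts: print(tag,p,W[p[1],p[0]].round(3))
E
```

```text
scene0 (321, 175) [0.463 0.273 0.013]
scene0 (324, 186) [0.52  0.246 0.016]
scene0 (291, 210) [0.667 0.016 0.132]
scene0 (283, 225) [ 0.68  -0.019  0.097]
scene0 (360, 208) [0.674 0.285 0.018]
side0 (184, 200) [0.467 0.271 0.036]
side0 (171, 208) [0.423 0.281 0.021]
side0 (200, 202) [0.51  0.251 0.014]
side0 (284, 190) [0.663 0.021 0.153]
side0 (275, 212) [0.615 0.004 0.107]
side0 (283, 202) [0.649 0.008 0.122]
```

View pics/c_scene.png

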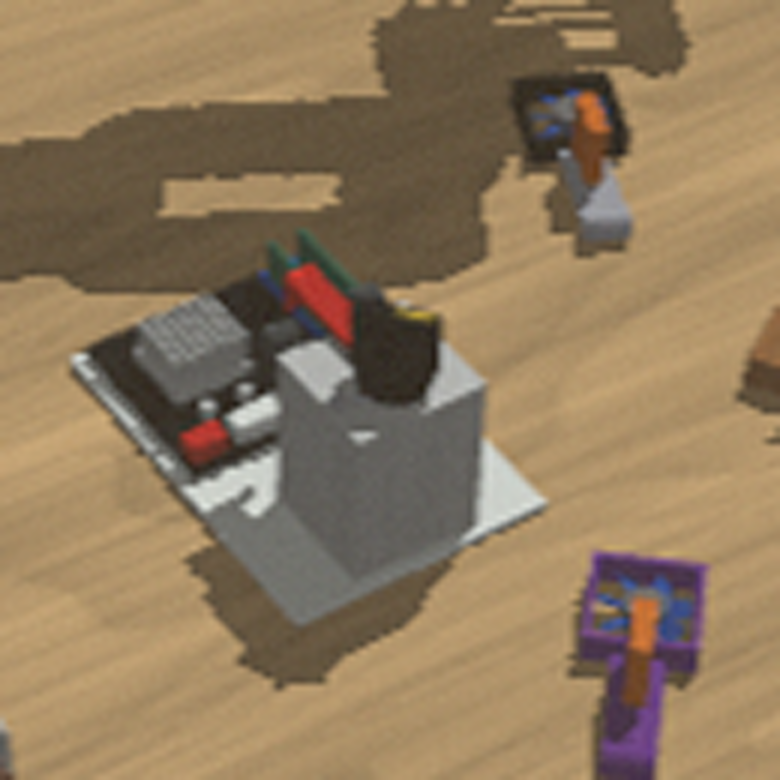

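View pics/c_side.png

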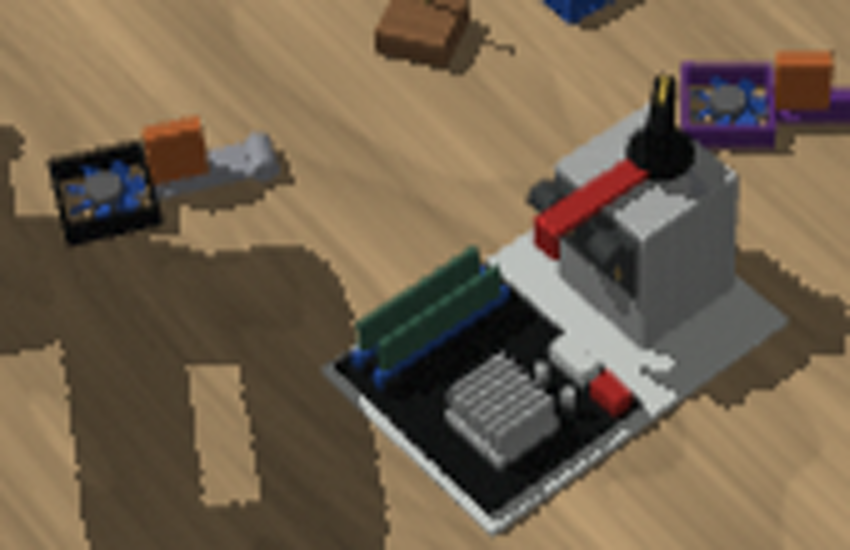

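```bash
python3 - <<'E'
from h import *
q=r.ik([0.62,0.01,0.40],down(np.pi)); print(q)
r.goto([0.62,0.01,0.40],down(np.pi)); r.wait(0.2)
snap('wrist','w1'); print(readout.read_state()['time'])
r.goto([0.46,0.262,0.30],down(np.pi-0.5)); r.wait(0.2)
snap('wrist','w2'); s=readout.read_state(); print(s['time'],s['joint_positions'])
E
```

```text
[-0.17500935  0.20257943  1.26333092  0.          1.6756823  -1.74580567]
2.8
4.25 [ 2.91833293e-01  3.15784296e-02  1.64573595e+00 -5.37644191e-05
  1.46391202e+00 -7.77707416e-01]
```

View pics/w1.png

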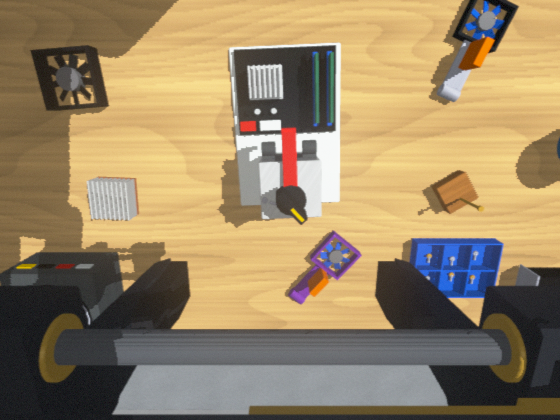

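View pics/w2.png

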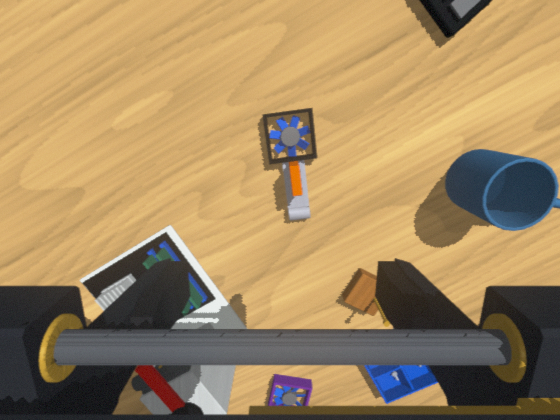

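w1 shows the stand: knob at (291,200), red keeper running up to (289,130), knuckles at (267,150) and (309,150). w2 shows the bracket with its rib at (296,180) and its knuckle at (299,213). I'll enlarge both.

```bash
python3 - <<'E'
from h import *
crop('w1',235,115,110,120,6,'c_w1'); crop('w2',250,100,80,130,5,'c_w2')
im,W=cloud('w1'); 
import sys
# block front/top: z map along cols
m=(W[...,2]>0.10)&(W[...,2]<0.111)&(np.hypot(W[...,0]-.65,W[...,1]-.02)<.12)
P=W[m]; print('blocktop',len(P),P.mean(0).round(4)); 
vv,uu=np.nonzero(m); rect=cv2.minAreaRect(P[:,:2].astype(np.float32)*1000); print(rect)
m=(W[...,2]>0.148)&(W[...,2]<0.17)&(np.hypot(W[...,0]-.65,W[...,1]-.02)<.12)
P=W[m]; print('knobtop',len(P),P.mean(0).round(4),cv2.minAreaRect(P[:,:2].astype(np.float32)*1000))
m=(im[...,2]>120)&(im[...,1]<60)&(np.hypot(W[...,0]-.6,W[...,1]-.02)<.1)&(W[...,2]>.1)
P=W[m]; print('keeper',len(P),P.mean(0).round(4),cv2.minAreaRect(P[:,:2].astype(np.float32)*1000))
im,W=cloud('w2')
for lo,hi in ((.046,.06),(.03,.045),(.012,.022),(0.006,.012)):
    m=(W[...,2]>lo)&(W[...,2]<hi)&(np.hypot(W[...,0]-.47,W[...,1]-.265)<.12)
    P=W[m]
    if len(P)>3: print(lo,len(P),P.mean(0).round(4),cv2.minAreaRect(P[:,:2].astype(np.float32)*1000))
E
```

```text
blocktop 2382 [0.6296 0.0208 0.1093]
((623.4981689453125, 20.425121307373047), (117.03345489501953, 80.1208267211914), 2.526122808456421)
knobtop 431 [0.6533 0.0214 0.1584] ((654.61767578125, 21.494447708129883), (45.90917205810547, 12.243276596069336), 42.45792770385742)
keeper 59 [0.5796 0.0181 0.1187] ((600.1452026367188, 17.82842254638672), (70.55038452148438, 14.535053253173828), 0.6671666502952576)
0.046 323 [0.4701 0.2743 0.055 ] ((470.93316650390625, 274.0372009277344), (11.902952194213867, 36.21854782104492), 68.71236419677734)
0.03 20 [0.4544 0.2803 0.0372] ((454.4322204589844, 280.3924560546875), (11.21036148071289, 0.6909844875335693), 69.47174072265625)
0.012 2201 [0.4537 0.2808 0.0167] ((462.3551940917969, 277.2906799316406), (60.01176834106445, 137.58297729492188), 68.6588363647461)
0.006 359 [0.4357 0.2878 0.0103] ((454.90533447265625, 280.1733093261719), (52.149742126464844, 121.59678649902344), 68.54379272460938)
```

View pics/c_w1.png

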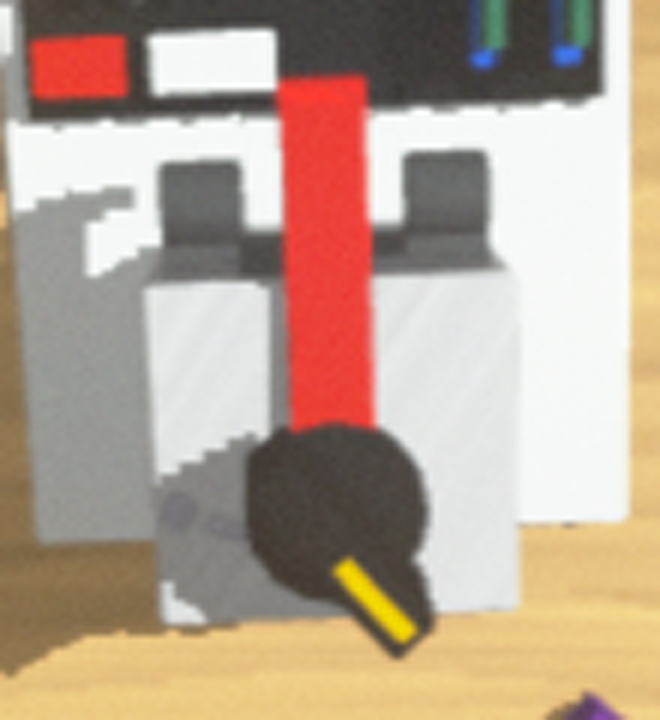

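View pics/c_w2.png

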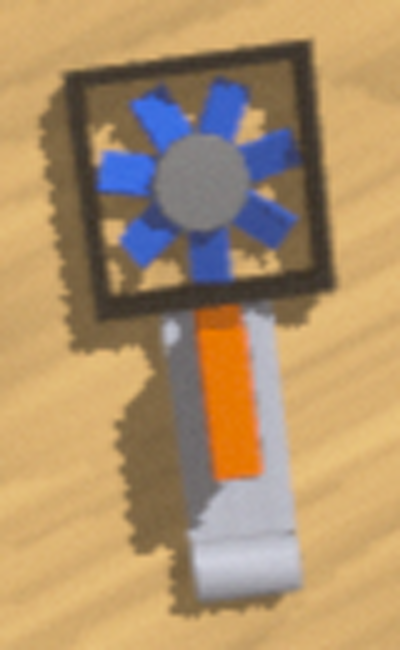

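The depth fit gives these positions:

| Item | Position (m) | Angle |
|---|---|---|
| Knob bar | (0.6546, 0.0215) | 42.5°, so stand yaw ≈ 2.4° |
| Rib | (0.471, 0.274) | bracket x at −21.3° |

I'll grip the knob now.

```bash
python3 - <<'E'
from h import *
a=np.radians(42.46); p=np.array([0.6546,0.0215,0.1275])
r.goto(p+[0,0,.08],down(a)); print(readout.read_state()['joint_positions'].round(3))
r.move_straight(p,max_speed=.15); s=readout.read_state(); print(s['time'],s['wrist_force'].round(1),s['ee_pos'].round(4))
hand.move_gripper(0.0,35); r.wait(.1); s=readout.read_state(); print(s['time'],s['gripper_width'],s['wrist_force'].round(1),s['ft_torque'].round(2))
snap('side','s1')
E
```

```text
[-0.147  0.381  1.421  0.     1.34   0.681]
6.2417 [ 0.7 -0.3  0.7] [0.6552 0.0218 0.1285]
7.475 0.011684043079682389 [ 0.1  0.3 -0.1] [-0.07  0.1  -0.01]
```

```bash
python3 - <<'E'
from h import *
q=np.array(readout.read_state()['joint_positions']); q0=q.copy(); m=0
for d in (.35,.75,1.1,1.38):
    q=q0.copy(); q[5]+=d; r.move_j(q); s=readout.read_state()
    print(d,s['time'],(s['joint_positions'][5]-q0[5]).round(3),s['wrist_force'].round(1),s['ft_torque'].round(2),s['gripper_width'].round(4))
snap('side','s2')
crop('side0' if 0 else 's2',200,150,140,110,5,'c_s2')
E
```

```text
Traceback (most recent call last):
AttributeError: 'float' object has no attribute 'round'
```

```bash
python3 - <<'E'
from h import *
q=np.array(readout.read_state()['joint_positions']); print(q.round(3)); q0=q.copy(); q0[5]=.681
for d in (.35,.75,1.1,1.38):
    if d>.4:
        q=q0.copy(); q[5]+=d; r.move_j(q)
    s=readout.read_state()
    print(d,s['time'],s['joint_positions'][5]-q0[5],np.round(s['wrist_force'],1),np.round(s['ft_torque'],2),s['gripper_width'])
snap('side','s2')
crop('s2',200,150,140,110,5,'c_s2')
E
```

```text
[-0.148  0.463  1.479  0.     1.199  1.028]
0.35 7.95 0.3469912366553829 [ 0.2  0.1 -0. ] [0.01 0.16 0.13] 0.01199328591244067
0.75 8.4167 0.7450488909392723 [-0.4  0.1  0.2] [ 0.06  0.23 -0.05] 0.011590557977563913
1.1 8.8417 1.0942715398256202 [-1.   1.1  0.4] [ 0.06  0.3  -0.15] 0.011497667261424649
1.38 9.2167 1.3734422098563899 [-0.6 -0.5  0.2] [ 0.04  0.26 -0.19] 0.011487857739616962
```

View pics/c_s2.png

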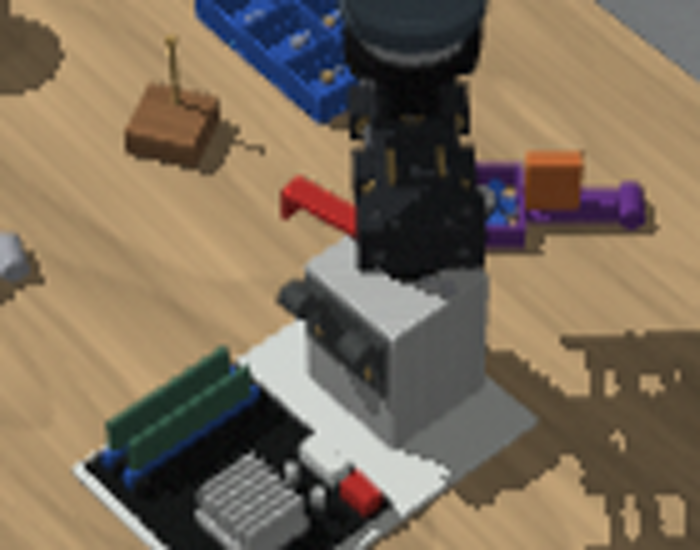

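The keeper (tip at c_s2 ≈ (290,195)) now points to +y and the gap is clear. I'll release, measure the knuckles from above the hinge, then do the bracket.

```bash
python3 - <<'E'
from h import *
s=readout.read_state(); p=np.array(s['ee_pos'])
hand.move_gripper(0.06); print(readout.read_state()['time'])
r.move_straight(p+[0,0,.06],max_speed=.2)
r.goto([0.545,0.017,0.26],down(np.radians(2.4))); r.wait(.2)
snap('wrist','w3'); print(readout.read_state()['time'],readout.read_state()['joint_positions'].round(2))
im,W=cloud('w3')
m=(W[...,2]>0.148)&(W[...,2]<0.17)&(np.hypot(W[...,0]-.65,W[...,1]-.02)<.05)
P=W[m]; print('knobtop',len(P),P.mean(0).round(4),cv2.minAreaRect(P[:,:2].astype(np.float32)*1000))
a=np.radians(2.4); c,sn=np.cos(a),np.sin(a)
L=np.stack([(W[...,0]-.5897)*c+(W[...,1]-.0188)*sn,-(W[...,0]-.5897)*sn+(W[...,1]-.0188)*c,W[...,2]-.1],-1)
np.save('pics/L.npy',L)
m=(np.abs(L[...,2]-.008)<.004)&(L[...,0]>.01)&(L[...,0]<.1)&(abs(L[...,1])<.06); P=L[m]*1000
print('block',len(P),np.percentile(P,[1,50,99],axis=0).round(1),cv2.minAreaRect(P[:,:2].astype(np.float32)))
for sg in (1,-1):
    m=(L[...,2]>-.003)&(L[...,0]<.007)&(L[...,0]>-.02)&(L[...,1]*sg>.005)&(L[...,1]*sg<.05); P=L[m]*1000
    print('knuck',len(P),np.percentile(P,[1,5,50,95,99],axis=0).round(1))
    if len(P)>50: 
        from scipy.optimize import least_squares
        print(least_squares(lambda v:np.hypot(P[:,0]-v[0],P[:,2]-v[1])-9,[0,0],loss='soft_l1').x)
E
```

```text
10.1
11.525 [-0.19  0.1   1.66  0.    1.39  1.34]
knobtop 1415 [0.655  0.0208 0.159 ] ((655.012451171875, 21.23415756225586), (12.101299285888672, 45.966766357421875), 52.303749084472656)
block 6813 [[ 12.7 -39.6   4.5]
 [ 41.6  -3.2  10.3]
 [ 91.5  38.7  11.8]] ((51.34537887573242, -0.4404792785644531), (82.630859375, 80.080322265625), 0.010204057209193707)
knuck 10905 [[-19.9   6.1   9.2]
 [-19.5  10.  230.9]
 [-15.2  37.6 242.3]
 [ -9.5  48.7 249.5]
 [  3.1  49.7 250.1]]
[-21.76377867 245.1913383 ]
knuck 10865 [[-19.9 -49.7   9.1]
 [-19.5 -48.7 230.8]
 [-15.2 -37.6 242.3]
 [ -9.6 -10.  249.5]
 [  3.1  -6.  250. ]]
[-21.96476934 244.90311489]
```

View pics/w3.png

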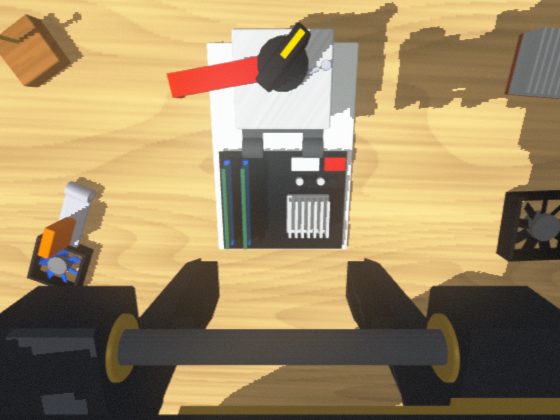

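The knob now sits at −37.7°, 80.2° (1.40 rad) from its start at 42.46°, so it is fully open. Now I'll fit the knuckles with the gripper pixels excluded.

```bash
python3 - <<'E'
from h import *
from scipy.optimize import least_squares
L=np.load('pics/L.npy')
for sg in (1,-1):
    m=(L[...,2]>0.0)&(L[...,2]<.015)&(L[...,0]<.006)&(L[...,0]>-.02)&(L[...,1]*sg>.005)&(L[...,1]*sg<.05); P=L[m]*1000
    print('knuck',len(P),np.percentile(P,[0,1,5,50,95,99,100],axis=0).round(1).tolist())
    print(least_squares(lambda v:np.hypot(P[:,0]-v[0],P[:,2]-v[1])-9,[0,0],loss='soft_l1').x)
crop('w3',225,110,120,60,6,'c_w3')
im,W=cloud('w3')
m=(W[...,2]>.046)&(W[...,2]<.062)&(np.hypot(W[...,0]-.47,W[...,1]-.275)<.05);P=W[m]
print('rib',len(P),P.mean(0).round(4),cv2.minAreaRect(P[:,:2].astype(np.float32)*1000))
# bracket in w2: local axes
im,W=cloud('w2'); a=np.radians(-21.3); c,s=np.cos(a),np.sin(a); g=(.4709,.2740)
B=np.stack([(W[...,0]-g[0])*c+(W[...,1]-g[1])*s,-(W[...,0]-g[0])*s+(W[...,1]-g[1])*c,W[...,2]],-1)
m=(B[...,2]>0.012)&(B[...,2]<.025)&(B[...,0]>.043)&(B[...,0]<.07)&(abs(B[...,1])<.02);P=B[m]*1000
print('bk',len(P),np.percentile(P,[1,50,99],axis=0).round(1).tolist(),least_squares(lambda v:np.hypot(P[:,0]-v[0],P[:,2]-v[1])-9,[52,9],loss='soft_l1').x)
m=(B[...,2]>0.012)&(B[...,2]<.025)&(B[...,0]<-.018)&(B[...,0]>-.1)&(abs(B[...,1])<.05);P=B[m]*1000
print('frame',cv2.minAreaRect(P[:,:2].astype(np.float32)))
E
```

```text
knuck 337 [[-8.0, 16.6, 0.4], [-7.6, 16.7, 4.9], [-7.4, 17.2, 6.6], [-0.4, 25.5, 10.2], [5.5, 33.4, 11.7], [5.6, 34.3, 12.0], [5.8, 34.4, 12.5]]
[0.43597589 2.06113571]
knuck 336 [[-7.9, -35.1, 0.8], [-7.8, -34.8, 4.3], [-7.5, -34.2, 6.3], [-0.6, -26.1, 10.4], [5.4, -18.0, 12.0], [5.5, -17.7, 12.5], [5.6, -17.4, 12.7]]
[0.56644767 2.2277343 ]
rib 483 [0.4726 0.2709 0.0534] ((471.2777404785156, 272.587890625), (12.489729881286621, 36.71446228027344), 69.04608917236328)
bk 269 [[43.4, -13.7, 12.6], [50.0, -0.1, 18.5], [59.5, 13.7, 20.9]] [52.11794035 10.70765717]
frame ((-47.999412536621094, 0.019109725952148438), (60.006553649902344, 59.91645431518555), 89.86870574951172)
```

View pics/c_w3.png

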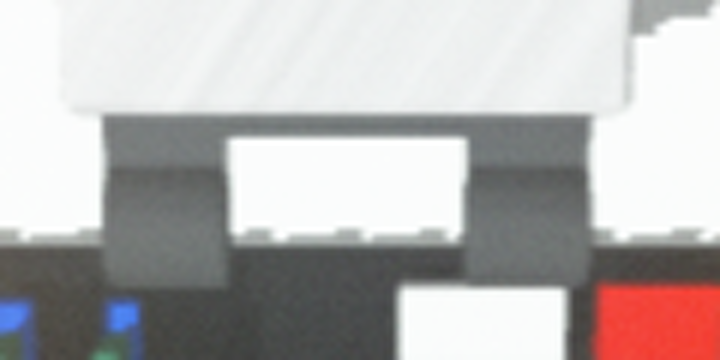

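Jamb_hole fits to about (0.5902, 0.0184) at yaw 2.4°. The raw z reads about 2 mm high, and so does everything else from this camera. Next I'll grasp the rib.

```bash
python3 - <<'E'
from h import *
a=np.radians(-21.2); p=np.array([.4709,.2740,.017])
r.goto(p+[0,0,.09],down(a)); print(readout.read_state()['joint_positions'].round(3))
r.move_straight(p,max_speed=.15); r.wait(.15); s=readout.read_state(); print(s['time'],np.round(s['wrist_force'],1),np.round(s['ee_pos'],4))
hand.move_gripper(0.0,50); r.wait(.1); s=readout.read_state(); print(s['time'],s['gripper_width'],np.round(s['wrist_force'],1),np.round(s['ft_torque'],2),np.round(s['ee_pos'],4))
r.move_straight(p+[0,0,.19],max_speed=.2); r.wait(.2); s=readout.read_state(); print(s['time'],s['gripper_width'],np.round(s['wrist_force'],1),np.round(s['ft_torque'],2),np.round(s['ee_pos'],4))
snap('wrist','w4'); snap('side','s4'); crop('s4',100,100,180,140,4,'c_s4')
E
```

```text
[ 0.308  0.272  1.786 -0.     1.082  2.249]
13.6 [-1.  -1.1 -0. ] [0.4721 0.2743 0.0184]
14.4833 0.011774935370467145 [ 0.2 -0.7 -0.6] [-0.01  0.17 -0.  ] [0.4708 0.274  0.017 ]
15.7833 0.01159503481256139 [-0.3  0.  -2.6] [ 0.08  0.14 -0.05] [0.4702 0.2738 0.2057]
```

View pics/w4.png

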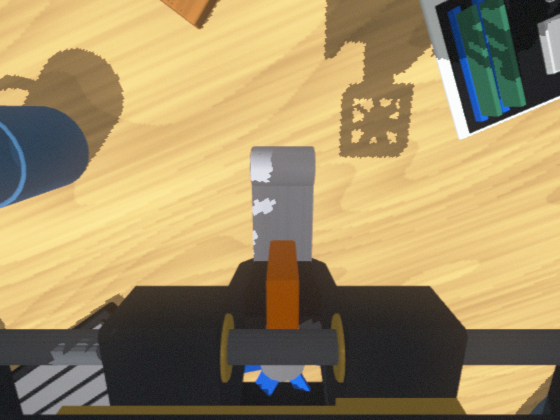

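View pics/c_s4.png

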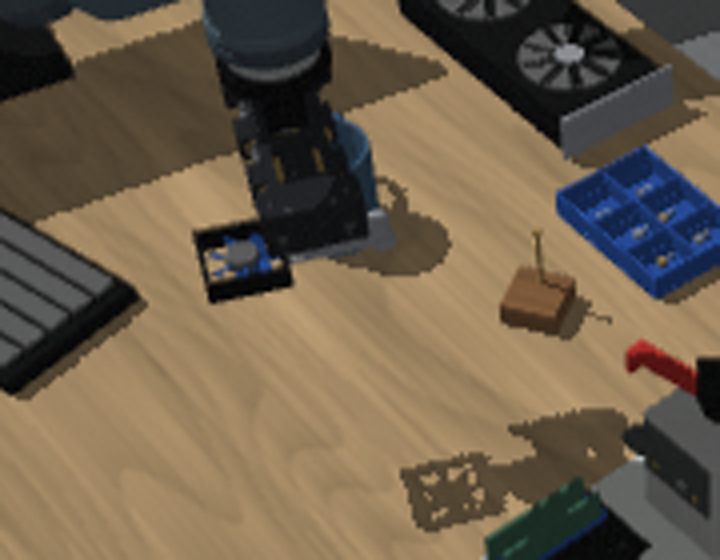

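The bracket is held (knuckle at w4 (283,163), rib at (283,280)). I'll measure its knuckle and tilt in the tool frame, then hover above the gap.

```bash
cat > k.py <<'E'
from h import *
from scipy.optimize import least_squares
def toolcloud(tag):
    im,d,c,st=load(tag); K=np.array(c['intrinsics']); T=np.array(c['hand_eye'])
    v,u=np.mgrid[:d.shape[0],:d.shape[1]]
    P=np.stack([(u-K[0,2])/K[0,0]*d,(v-K[1,2])/K[1,1]*d,d],-1)
    X=P@T[:3,:3].T+T[:3,3]; X[d==0]=np.nan; return im,X
def knuck(tag):
    im,X=toolcloud(tag); X=X*1000
    m=(X[...,0]>43)&(X[...,0]<70)&(abs(X[...,1])<18)&(abs(X[...,2])<16)
    P=X[m]
    m2=(X[...,0]>22)&(X[...,0]<38)&(abs(X[...,1])<16)&(abs(X[...,2])<16); Q=X[m2]
    pl=np.linalg.lstsq(np.c_[Q[:,:2],np.ones(len(Q))],Q[:,2],rcond=None)[0] if len(Q)>20 else None
    f=least_squares(lambda v:np.hypot(P[:,0]-v[0]-v[2]*P[:,1],P[:,2]-v[1])-9,[52,6,0],loss='soft_l1').x
    print(tag,'knuckle n',len(P),'xz,slope',f.round(3),'y',np.percentile(P[:,1],[0.5,2,98,99.5]).round(1),'leaf plane',None if pl is None else pl.round(3),len(Q))
if __name__=='__main__':
    knuck('w4')
    a=np.radians(2.4); ux=np.array([np.cos(a),np.sin(a),0])
    J=np.array([.5902,.0184,.1]); G=J-.052*ux+[0,0,.025-.017+.002-.002]
    t=J-.052*ux; t[2]=.108+.035
    print(t)
    r.goto(t+[0,0,.06],down(a)); r.move_straight(t,max_speed=.1); r.wait(.3); snap('wrist','w5'); s=readout.read_state(); print(s['time'],np.round(s['ee_pos'],4),np.round(s['wrist_force'],1),np.round(s['joint_positions'],2))
    knuck('w5'); snap('side','s5'); snap('scene','c5')
E
python3 k.py
```

```text
w4 knuckle n 2642 xz,slope [5.1924e+01 6.2370e+00 2.0000e-03] y [-13.9 -13.4  13.3  13.8] leaf plane [ 5.000e-03 -1.000e-03  3.716e+00] 2006
[0.53824561 0.01622247 0.143     ]
18.025 [0.5385 0.0162 0.1435] [-0.5 -0.2 -2.6] [-0.19  0.21  1.78  0.    1.15  1.34]
w5 knuckle n 2655 xz,slope [5.1944e+01 6.2280e+00 2.0000e-03] y [-13.8 -13.2  13.5  14. ] leaf plane [ 5.000e-03 -2.000e-03  3.734e+00] 1999
```

View pics/w5.png

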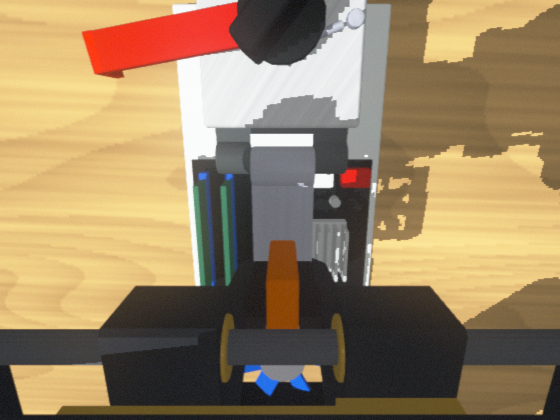

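```bash
cat > j.py <<'E'
from k import *
def jamb(tag,zc,x0=52,y0=0):
    im,X=toolcloud(tag); X=X*1000; out=[]
    for sg in (1,-1):
        m=(X[...,0]>x0-9)&(X[...,0]<x0+5.5)&((X[...,1]-y0)*sg>15.5)&((X[...,1]-y0)*sg<38)&(X[...,2]<zc)&(X[...,2]>zc-16)
        P=X[m]
        f=least_squares(lambda v:np.hypot(P[:,0]-v[0],P[:,2]-v[1])-9,[x0,zc],loss='soft_l1').x
        print(tag,sg,len(P),'xz',f.round(2),'y',np.percentile(P[:,1],[0,1,2,98,99,100]).round(1)); out.append(f)
if __name__=='__main__':
    jamb('w5',43-2)
    im,X=toolcloud('w5'); X=X*1000
    m=(X[...,0]>66)&(X[...,0]<110)&(abs(X[...,2]-33)<4)&(abs(X[...,1])<60); P=X[m][:,:2].astype(np.float32); print('block',cv2.minAreaRect(P))
    # front edge of block, side edges
    print(np.percentile(P[(P[:,0]<90)][:,1],[.1,1,99,99.9]))
    crop('w5',200,110,170,90,4,'c_w5')
E
python3 j.py
```

```text
w5 1 833 xz [51.52 41.5 ] y [16.9 17.7 17.7 34.  34.4 34.7]
w5 -1 876 xz [51.52 41.59] y [-35.5 -34.9 -34.7 -17.5 -17.4 -17.2]
block ((87.91691589355469, -9.33758544921875), (98.27423095703125, 43.86493682861328), 89.78285217285156)
[-40.11655034 -39.19266479  38.44481232  39.44838828]
```

View pics/c_w5.png

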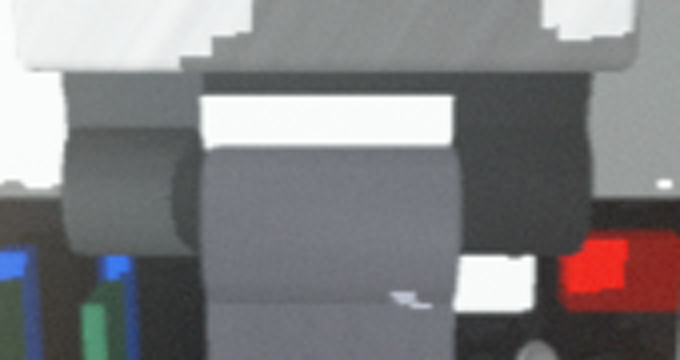

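Measured in one image, the bracket needs −0.4 mm in x, about −0.2 mm in tool y, and 35.3 mm down, which matches the nominal z. I'll descend.

```bash
python3 - <<'E'
from j import *
a=np.radians(2.4); t=np.array([.53785,.0164,.143])
r.move_straight(t,max_speed=.1)
for z in (.125,.108):
    t[2]=z; r.move_straight(t,max_speed=.05); r.wait(.2); s=readout.read_state(); print(s['time'],np.round(s['ee_pos'],4),np.round(s['wrist_force'],1),np.round(s['ft_torque'],2))
r.wait(.3); snap('wrist','w6'); knuck('w6'); jamb('w6',6); crop('w6',180,100,210,120,3.7,'c_w6')
snap('side','s6'); crop('s6',200,150,140,110,5,'c_s6'); print(np.round(readout.read_state()['ee_pos'],4))
E
```

```text
19.0833 [0.5381 0.0164 0.1253] [ 0.4  0.1 -2.2] [0.   0.09 0.06]
19.775 [0.5381 0.0164 0.1083] [-0.5 -0.1 -2. ] [0.01 0.13 0.01]
w6 knuckle n 4118 xz,slope [ 5.4048e+01  5.8850e+00 -6.0000e-03] y [-17.9 -17.6  17.5  17.9] leaf plane [2.00e-03 2.00e-03 3.81e+00] 1997
w6 1 1252 xz [52.31  5.98] y [16.8 16.9 17.  34.3 34.6 35. ]
w6 -1 1244 xz [52.32  6.01] y [-35.3 -34.5 -34.3 -17.2 -17.1 -17. ]
[0.5379 0.0164 0.1081]
```

View pics/c_w6.png

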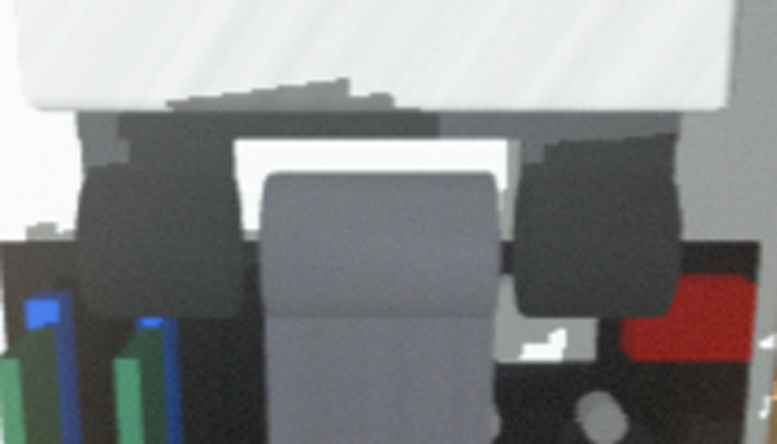

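View pics/c_s6.png

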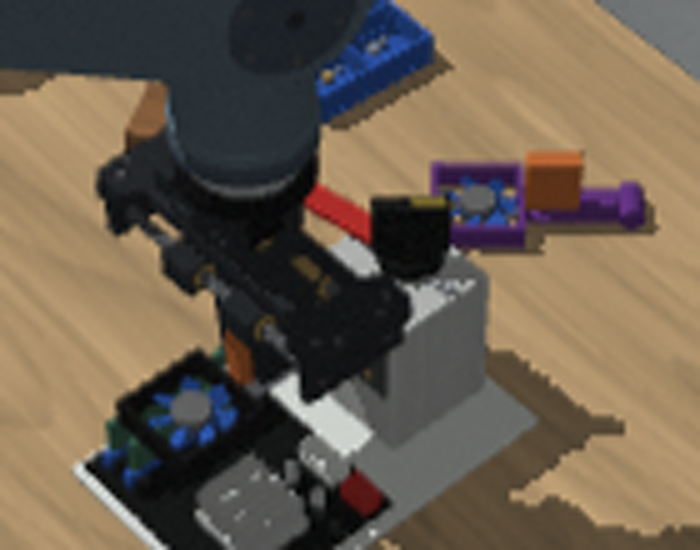

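The knuckle sits between the two stand knuckles with a visible gap on each side (c_w6: 262–498 between 242 and 517). My knuckle mask picked up stand pixels, so I'll refit with matching limits.

```bash
python3 - <<'E'
from j import *
im,X=toolcloud('w6'); X=X*1000
for n,lo,hi in (('L',-34,-19),('B',-12.5,12.5),('R',19,34)):
    m=(X[...,0]>44.5)&(X[...,0]<59)&(X[...,1]>lo)&(X[...,1]<hi)&(X[...,2]<3.5)&(X[...,2]>-8); P=X[m]
    print(n,len(P),least_squares(lambda v:np.hypot(P[:,0]-v[0],P[:,2]-v[1])-9,[52,6],loss='soft_l1').x.round(2),'top z',P[:,2].min().round(2))
m=(X[...,0]>48)&(X[...,0]<56)&(X[...,2]<1)&(X[...,2]>-6); y=np.sort(X[m][:,1]); g=np.diff(y); i=np.argsort(g)[-2:]; print([(y[k].round(2),y[k+1].round(2)) for k in sorted(i)])
E
```

```text
L 1152 [52.15  5.99] top z -4.71
B 1932 [51.99  6.18] top z -4.87
R 1144 [52.23  5.94] top z -4.66
[(np.float64(-16.98), np.float64(-13.89)), (np.float64(14.11), np.float64(16.82))]
```

The refit shows the bracket knuckle within about 0.2 mm of the hinge axis in x and z, with end gaps of 3.1 and 2.7 mm. I'll check that it is still steady, confirm the bench is undisturbed, and hand in.

```bash
python3 - <<'E'
from j import *
r.wait(.3); s=readout.read_state(); print(s['time'],np.round(s['ee_pos'],4),np.round(s['wrist_force'],1),s['gripper_width'],np.abs(s['dq']).max())
snap('scene','c7'); snap('wrist','w7')
im,X=toolcloud('w7'); X=X*1000
for n,lo,hi in (('L',-34,-19),('B',-12.5,12.5),('R',19,34)):
    m=(X[...,0]>44.5)&(X[...,0]<59)&(X[...,1]>lo)&(X[...,1]<hi)&(X[...,2]<3.5)&(X[...,2]>-8); P=X[m]
    print(n,least_squares(lambda v:np.hypot(P[:,0]-v[0],P[:,2]-v[1])-9,[52,6],loss='soft_l1').x.round(2))
E
```

```text
20.475 [0.5378 0.0164 0.108 ] [ 0.2 -0.8 -3.2] 0.012104569109131597 0.0018063322719099762
L [52.27  5.89]
B [51.99  6.23]
R [52.27  5.83]
```

View pics/c7.png

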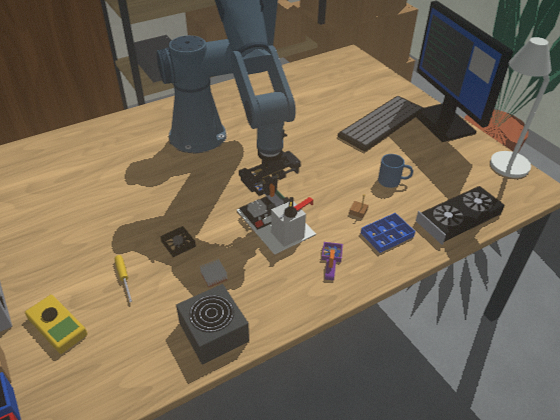

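The bench is undisturbed: every object is at its original pixel, and the heat sink at (213,272) is only shaded. I'll trim the remaining 0.3 mm and hand in.

```bash
python3 - <<'E'
from j import *
r.move_straight([.53805,.0163,.1083],max_speed=.02); r.wait(.6)
s=readout.read_state(); print(s['time'],np.round(s['ee_pos'],4),np.round(s['wrist_force'],1),s['gripper_width'])
snap('wrist','w8'); im,X=toolcloud('w8'); X=X*1000
for n,lo,hi in (('L',-34,-19),('B',-12.5,12.5),('R',19,34)):
    m=(X[...,0]>44.5)&(X[...,0]<59)&(X[...,1]>lo)&(X[...,1]<hi)&(X[...,2]<3.5)&(X[...,2]>-8); P=X[m]
    print(n,least_squares(lambda v:np.hypot(P[:,0]-v[0],P[:,2]-v[1])-9,[52,6],loss='soft_l1').x.round(2))
m=(X[...,0]>48)&(X[...,0]<56)&(X[...,2]<1)&(X[...,2]>-6); y=np.sort(X[m][:,1]); g=np.diff(y); i=np.argsort(g)[-2:]; print([(y[k].round(2),y[k+1].round(2)) for k in sorted(i)])
r.job_done()
E
```

```text
21.425 [0.5381 0.0163 0.1083] [-0.  -0.5 -1.7] 0.011405870467632155
L [52.05  6.22]
B [52.   6.2]
R [51.98  6.14]
[(np.float64(-17.07), np.float64(-13.88)), (np.float64(14.15), np.float64(16.69))]
the job is handed in; nothing more can be done
```

The job is handed in at 21.4 s of the 61 s allowed, with the bracket still held between the stand's knuckles and the holes lined up.

- **Knob:** I turned it clockwise 1.40 rad by image measurement, so it is fully open. The red keeper points to the stand's +y side and the gap is clear.
- **Alignment:** My last wrist-camera check put the bracket knuckle within about 0.1 mm of the stand's hinge axis in x and height. The end gaps are 3.2 mm and 2.5 mm. The bracket showed no noticeable tilt in the hand.
- **Hold:** I gripped the rib with 50 N and the arm was steady. The wrist force was about 2 N, roughly the bracket's weight.
- **Other things:** The last scene picture showed everything else on the bench, including the purple look-alike, where it had been.

**Disagreement between checks:** the wrist camera's absolute heights read about 2 mm high throughout. I therefore used bracket-to-stand differences within one image, which agreed with the nominal heights.

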